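Lift-and-turn: lock the sampling arm over the open cup

TASK

The swing arm of the sampling station on the lab bench is parked in the middle. Pull its sprung knob straight up out of the parking slot, swing the arm round until its nozzle is over the open sample cup (not the capped jar), and, feeling for the locking slot there, let the knob drop fully home so that the arm is locked; then let go. Do not force the knob round or down while its locating pin is caught or resting on something, and do not shift the cup, the jar, the tube rack or the bottle.

Things in the scene. Friction and masses are not known exactly. Their poses are not given: they have to be found in the camera images.
- station: Bare aluminium base plate 190 x 250 x 12 mm with a round pedestal, fixed to the bench. Origin at bench height on the knob's vertical axis; x along the arm's mid (parked) direction, away from the robot, y to its left, z up. The plate reaches from x -70 to +120 mm and y -125 to +125 mm. Cup and jar stand on it 80 mm from the axis at +53 and -53 degrees from x, either way round.
- knob_grip (a point): Point on the knob's axis in its black bar grip, 113 mm above the bench when the knob is home; x along the bar towards the nozzle, z up; rises and turns with the knob. The bar is 46 mm long (in line with the swing arm), 14 mm wide, its top 127 mm above the bench. It stands on a white round skirt 84 mm across, whose top is 90 mm above the bench.
- nozzle_tip (a point): Lower end of the steel nozzle (5 mm thick) at the outer end of the white swing arm, 80 mm from the knob's axis and 60 mm above the bench when the knob is home, which is 6 to 8 mm above the cup's rim and the jar's lid. It rises and turns with the knob. The arm is 16 mm wide, its top 84 mm above the bench.
- knob_lift (a joint): How far the knob is pulled up, m: 0 fully home, 0.016 at its upper stop. Spring and weight pull it down with about 7 N at home, 10 N when up, damped (drops in about 0.1 s). The hidden locating pin is clear of the slots above 0.010; let down between slots, it rests on the slotted ring at 0.009.
- knob_turn (a joint): Angle of the swing arm from the station's x about its z, rad, left positive; stops at +-1.75. Starts within 0.06 of 0 in a parking slot reaching at most to +-0.35. On each side one locking slot is hidden under the skirt, somewhere from 0.65 to 1.21 (right: -0.65 to -1.21), not right at the cup, new each time; play 0.045 each way. Dragging the pin over the ring takes under 0.15 N m.
- index_pin: Steel locating pin, 6 mm thick, hidden under the skirt, fixed to the knob 28 mm from its axis in the nozzle's direction; origin at its lower end, 71 mm above the bench when the knob is home. It must not bear on the slotted ring, sideways or downwards, with more than 25 N.
- cup: Open white plastic sample cup, mouth 56 mm across, 40 mm tall, 120 g, loose on the base plate at one side (left or right by chance). Origin at the centre of its underside, z up.
- jar: White closed jar with a lid, 54 mm across, 42 mm tall, loose on the base plate at the other side. Origin at the centre of its underside.
- rack: White tube rack with capped tubes, 90 x 130 mm, 82 mm tall, loose on the bench about 37 cm to one side of the middle. Origin at the centre of its underside.
- flask: Amber bottle 64 mm across, 130 mm tall, loose on the bench about 37 cm to the other side. Origin at the centre of its underside.
There are look-alikes about, which are no part of the job. Leave any purple or yellow look-alike of the cup alone.

How it is judged:
On the way, in this order (a step that is already met when the one before it is completed fails the run):
1. the knob is pulled up clear of its parking slot (value of joint knob_lift above 0.0102 m), for 0.1 s.
2. the arm is swung near the open cup with the knob still up (value of joint knob_lift above 0.006 m and horizontal distance between nozzle_tip and cup below 0.045 m).
At the end, for the whole second after the job is handed in: The knob is fully home (lift below 2 mm) in the locking slot on the open cup's side, the nozzle within 30 mm horizontally of the cup's axis, and the arm is at rest (value of joint knob_lift below 0.002 m and horizontal distance between nozzle_tip and cup below 0.03 m and velocity of joint knob_turn between -0.05 and 0.05 rad/s); the robot touches nothing.
It fails at once if the knob is forced: its locating pin bears on the slotted ring with more than 25 N (contact force between index_pin and anything else above 25 N).
It fails at once if the cup is shifted by more than 10 mm (distance of cup from where it was at the start of the episode above 0.01 m).
It fails at once if the jar is shifted by more than 10 mm (distance of jar from where it was at the start of the episode above 0.01 m).
It fails at once if the rack is shifted by more than 20 mm (distance of rack from where it was at the start of the episode above 0.02 m).
It fails at once if the flask is shifted by more than 20 mm (distance of flask from where it was at the start of the episode above 0.02 m).
It also fails if it takes over 54 s, if anything falls off the work surface, if the arm or the gripper's body presses on something with over 40 N, if the wrist force passes 120 N, or if a joint passes its speed limit or range.

ROBOT

A 7-joint arm with a two-finger parallel gripper is mounted at the origin on the work surface. World frame = base frame: x ahead of the robot, y to its left, z up, the work surface at z = 0. Lengths are in m, angles in rad, forces in N, time in s.
With the tool pointing down it reaches from about 0.425 to 0.975 m from the base axis. Payload 16.7 kg.
Tool frame: the origin (TCP) lies at the very end of the fingers, on their centre line; the grasp point (between the pads) lies 19 mm behind it (hold_point_z is the distance from the TCP to the grasp point, in m); z points along the fingers, y is the line along which they close (so a half turn about z gives the same grasp; the last joint's range is limited). The gripper opens to 85 mm and grips with 20 to 120 N. Pads are 22 mm wide; open, the fingers measure 114 mm over their backs; the gripper's body (76 mm by 85 mm) begins 54 mm behind the grasp point. The pads swing forward as they close: fully open they stand 13 mm farther back than shut.
Start: joints at [0.964, 0.426, 0.074, 1.606, -0.034, 1.111, -0.067], TCP at [0.298, -0.605, 0.231] pointing down, gripper open.
Joint ranges: [-2.85, 2.85], [-0.5, 2.14], [-1.23, 1.37], [0.21, 2.46], [-1.02, 4.16], [0.16, 2.05], [-2.73, 2.73]. Speed limits (rad/s): [1.89, 1.89, 2.39, 2.39, 3.01, 3.01, 3.01].

INTERFACE

Orientations are given as a rotation vector (axis times angle).
In Python, from plant import read_state, read_camera, camera_params, job_done, hold_point_z gives the robot as it stands.
- The arm moves only by the shell command python3 -m crank 'ROWS'. ROWS is JSON, a list of rows, each an object of numbers: "x", "y", "z": the shift along the world's x, y, z in mm; "rx", "ry", "rz": the turn, a rotation vector about the world's x, y, z in degrees; "claw": the closure, from 0 (fully open) to 1 (shut). In form: [{"x": .., "y": .., "z": .., "rx": .., "ry": .., "rz": .., "claw": ..}, ...]. A call has 1 to 5 rows; each row shifts and turns the commanded pose from where the row before left it; what a row does not reach is not made up. A row lasts 1/8 s, in which the tool goes at most 62.5 mm and 10.7 degrees, less where a joint would pass 70% of its speed; a pose out of reach is approached as far as the arm can. A call with a gripper value outside its range is refused whole. The fingers move at their own pace and stop on an object; the grip force is fixed at half the most. Time passes only in rows, so rows that do not move let the fingers close. It gives the time, the measured TCP pose, the force, the opening and the grip force at its end, in the units of the state.
- read_state(): the state, without advancing time (a new reading comes with each control period).
- read_camera(name): name is "side" or "top" or "wrist"; returns (picture, depth): 384x512x3 uint8, red, green, blue; 384x512 float32, m along the optical axis (not along the pixel's ray), 0 where there is no reading.
- camera_params(name): a dict with "K" (3x3 intrinsics, pixels), "rvec" (rotation vector, rad) and "tvec" (3), from world to camera coordinates, as OpenCV has them. Camera axes: x right, y down, z forward; pixel columns grow to the right and rows downward; lengths in m; the calibration is good to about 2 mm. A picture is of the moment at which its call begins: read the wrist's pose just before it. camera_params takes no time and is no camera call; for the wrist camera it gives the pose at the moment of the call.
- job_done(): hands the job in; it is judged then, once.
The state is a dict: "clock": time; "qpos": joint angles; "qvel": joint speeds; "joint_efforts": joint torques, N m; "tool_pos": TCP position; "tcp_rot": TCP orientation; "wrist_force": force on the tool from outside, world axes, zero at the start; "torque": the same for the moment, N m; "finger_gap": finger opening in m; "grip_force": force on a finger pad.
Only numpy, scipy, OpenCV 4.12 (cv2) and the standard library are available. Lean on these libraries where they do the work, as an engineer would, in place of code of your own. Each camera call takes 0.05 s, during which the arm holds its last target. There are 200 camera calls.

## Working session

There is one attempt and no reset: what is moved stays moved. The work goes in short steps, Python scripts to look and compute and a shell command to move; the robot and the scene stay as the last step left them, time stands still between calls to the robot, and variables do not carry over. Pictures are saved under pics/ and viewed, at most 10 in all, crops included, and the job is handed in when it is done.

```bash
mkdir -p pics; python3 - <<'E'
from plant import *
import cv2,numpy as np
print(read_state())
ims=[]
for n in("top","side"):
    p,d=read_camera(n);np.savez(f"pics/{n}.npz",p=p,d=d)
    c=camera_params(n);print(n,c)
    cv2.imwrite(f"pics/{n}.png",p[:,:,::-1]);print((d>0).mean())
E
```

```text
{'clock': 0.0, 'qpos': array([ 0.96352829,  0.42671615,  0.07385938,  1.60663675, -0.03410098,
        1.11079722, -0.06708289]), 'qvel': array([ 0.00041451, -0.00013876,  0.00014679, -0.00071386, -0.00013982,
       -0.00174041,  0.00078864]), 'joint_efforts': array([ 8.79547697e-04, -9.49838161e+01,  3.76200423e+00, -4.63519514e+01,
        1.94918067e-02,  1.00955911e-02, -2.18091595e-04]), 'tool_pos': array([ 0.29809552, -0.60513961,  0.2306083 ]), 'tcp_rot': array([-3.05846300e+00, -7.12481360e-01,  6.10408873e-04]), 'wrist_force': array([ 0.02911291, -0.08880645,  0.35844251]), 'torque': array([-0.01458567,  0.01252536,  0.0350595 ]), 'grip_force': 0.0, 'finger_gap': 0.08540892759706252}
top {'K': array([[413.94384039,   0.        , 252.13544489],
       [  0.        , 413.94384039, 185.93755771],
       [  0.        ,   0.        ,   1.        ]]), 'rvec': array([ 2.14884907, -2.06230175,  0.21557165]), 'tvec': array([-0.00568558,  0.63338257,  0.93297962])}
0.9959564208984375
side {'K': array([[425.41939921,   0.        , 253.96371994],
       [  0.        , 425.41939921, 193.74501206],
       [  0.        ,   0.        ,   1.        ]]), 'rvec': array([ 0.44769793, -2.81950317,  0.98831684]), 'tvec': array([0.58378283, 0.19272481, 0.93977936])}
0.9958902994791666
```

View pics/top.png

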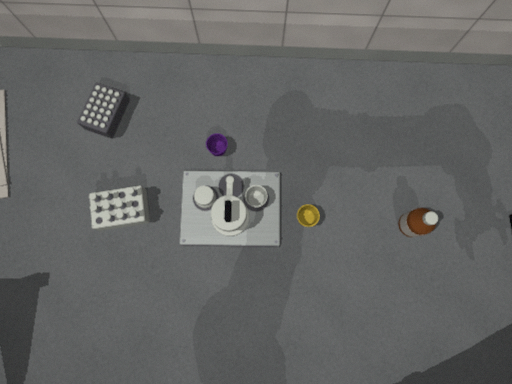

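View pics/side.png

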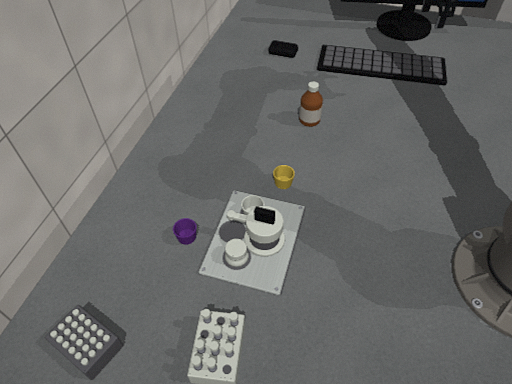

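The top view shows the plate at about (231,208), the black bar at (228,211), the open cup on the right at (257,197) and the capped jar on the left at (205,196). The bottle is far right at (424,220) and the rack far left at (118,207). The side view agrees: the cup at (252,205) is open and the jar at (236,252) is lidded.

```bash
cat > h.py <<'E'
import numpy as np,cv2
def cloud(c,d):
    R=cv2.Rodrigues(c["rvec"])[0];v,u=np.indices(d.shape)
    q=np.stack([u,v,np.ones_like(u)],-1)@np.linalg.inv(c["K"]).T*d[...,None]
    return (q-c["tvec"])@R
def cast(c,uv,z):
    R=cv2.Rodrigues(c["rvec"])[0];o=-R.T@c["tvec"]
    r=np.c_[np.atleast_2d(uv),np.ones(len(np.atleast_2d(uv)))]@np.linalg.inv(c["K"]).T@R
    return o+r*((z-o[2])/r[:,2])[:,None]
E
python3 - <<'E'
from h import *
from plant import camera_params
for n in("top","side"):
    f=np.load(f"pics/{n}.npz");p,d=f["p"],f["d"];c=camera_params(n);P=cloud(c,d)
    g=cv2.cvtColor(p,cv2.COLOR_RGB2GRAY);s=p.max(-1).astype(int)-p.min(-1)
    near=(abs(P[...,0]-.65)<.3)&(abs(P[...,1])<.2)
    # plate
    m=((P[...,2]>.007)&near&(d>0)).astype(np.uint8)
    m=cv2.morphologyEx(m,cv2.MORPH_OPEN,np.ones((3,3)))
    k,l,st,ce=cv2.connectedComponentsWithStats(m);i=1+st[1:,4].argmax()
    ys,xs=np.where((l==i)&(abs(P[...,2]-.012)<.004))
    W=cast(c,np.c_[xs,ys],.012)[:,:2]
    r=cv2.minAreaRect((W*1000).astype(np.float32));print(n,"plate",r,cv2.boxPoints(r))
    b=(l==i)&(g<60)&(P[...,2]>.105)
    ys,xs=np.where(b&(P[...,2]>.12));W=cast(c,np.c_[xs,ys],.127)[:,:2]*1000
    print("bar",len(W),cv2.minAreaRect(W.astype(np.float32)),W.mean(0))
    ys,xs=np.where((l==i)&(abs(P[...,2]-.09)<.004));W=cast(c,np.c_[xs,ys],.09)[:,:2]*1000
    print("skirt+",cv2.minEnclosingCircle(W.astype(np.float32)))
    for z in(.052,.054):
        ys,xs=np.where((l==i)&(abs(P[...,2]-z)<.005));W=cast(c,np.c_[xs,ys],z)[:,:2]*1000
        for sgn in(1,-1):
            w=W[(W[:,1]*sgn>sgn*r[0][1]+25*0)]
            if len(w):print("obj",z,sgn,len(w),cv2.minEnclosingCircle(w.astype(np.float32)),np.median(w,0))
E
python3 - <<'E'
import cv2
a=cv2.imread("pics/top.png")[160:255,170:295];cv2.imwrite("pics/c.png",cv2.resize(a,None,fx=6,fy=6,interpolation=3))
E
```

```text
top plate ((587.9011840820312, 74.167724609375), (191.64511108398438, 246.64390563964844), 1.5664914846420288) [[488.74316  194.82408 ]
 [495.48572  -51.727642]
 [687.0592   -46.488632]
 [680.31665  200.0631  ]]
bar 112 ((562.967529296875, 72.51764678955078), (40.87944412231445, 11.257652282714844), 3.0221376419067383) [562.55747604  72.47235651]
skirt+ ((586.7760620117188, 74.10740661621094), 63.58318328857422)
obj 0.052 1 294 ((610.3181762695312, 137.8346710205078), 24.431079864501953) [610.70488824 138.1355134 ]
obj 0.052 -1 100 ((614.1011352539062, 9.857308387756348), 27.665699005126953) [615.59049431  11.3827749 ]
obj 0.054 1 299 ((610.10888671875, 137.79954528808594), 24.106069564819336) [610.47591695 137.72178164]
obj 0.054 -1 93 ((613.716064453125, 9.853602409362793), 27.6101016998291) [617.34037964  11.60656909]
side plate ((589.1070556640625, 76.98530578613281), (191.2133331298828, 250.34515380859375), 1.5798341035842896) [[490.08575 199.47444]
 [496.98773 -50.77555]
 [688.12836 -45.50383]
 [681.2264  204.74615]]
bar 116 ((564.2490234375, 77.9980239868164), (42.88396072387695, 14.688443183898926), 0.5318449139595032) [564.14397121  78.01291304]
skirt+ ((587.418701171875, 74.29307556152344), 62.939231872558594)
obj 0.052 1 346 ((584.2659301757812, 127.98275756835938), 53.34495544433594) [610.7904777  139.98242701]
obj 0.052 -1 82 ((616.04833984375, 12.964211463928223), 29.07215690612793) [ 6.22928298e+02 -3.32266681e-01]
obj 0.054 1 334 ((585.9437255859375, 129.81898498535156), 51.03860092163086) [610.89380421 141.00244975]
obj 0.054 -1 57 ((615.6271362304688, 13.050725936889648), 27.65724754333496) [621.30511184   0.77475835]
```

View pics/c.png

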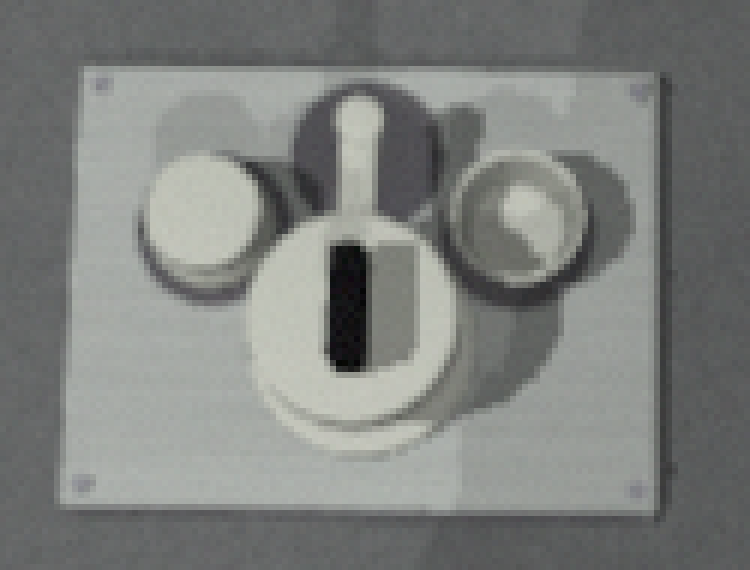

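The views agree: axis at about (563,75) mm, bar yaw about 2°, cup on the right at (615,11). I'll grasp with a +156° tool turn, because that leaves joint 7 room for the rightward swing.

```bash
R='{"x":18,"y":45,"rz":10.4}'; true; python3 -m crank '[{"x":18,"y":45,"rz":10.4},{"x":18,"y":45,"rz":10.4},{"x":18,"y":45,"rz":10.4},{"x":18,"y":45,"rz":10.4},{"x":18,"y":45,"rz":10.4}]'
python3 -m crank '[{"x":18,"y":45,"rz":10.4},{"x":18,"y":45,"rz":10.4},{"x":18,"y":45,"rz":10.4},{"x":18,"y":45,"rz":10.4},{"x":18,"y":45,"rz":10.4}]'
python3 -m crank '[{"x":17,"y":46,"rz":10.4},{"x":17,"y":46,"rz":10.4},{"x":17,"y":46,"rz":10.4},{"x":17,"y":46,"rz":10.4},{"x":17,"y":46,"rz":10.4}]'
python3 -c "
from plant import *;s=read_state();print(s['clock'],s['qpos'],s['tool_pos'],s['tcp_rot'],s['wrist_force'])"
```

```text
0.1 [ 0.9635178   0.42665283  0.07386644  1.60656613 -0.03407566  1.11078716
 -0.06711752] [ 0.29811602 -0.60518158  0.23068191] [-3.05860874e+00 -7.12487635e-01  5.73536465e-04] [0.45851324 0.63567019 0.31434331]validation failed for argument at $[0]...
validation failed for argument at $[0]...
validation failed for argument at $[0]...
```

```bash
python3 -m crank '[{"x":18,"y":45,"z":0,"rx":0,"ry":0,"rz":10.4,"claw":0},{"x":18,"y":45,"z":0,"rx":0,"ry":0,"rz":10.4,"claw":0},{"x":18,"y":45,"z":0,"rx":0,"ry":0,"rz":10.4,"claw":0},{"x":18,"y":45,"z":0,"rx":0,"ry":0,"rz":10.4,"claw":0},{"x":18,"y":45,"z":0,"rx":0,"ry":0,"rz":10.4,"claw":0}]'
python3 -c "
from plant import *;s=read_state();print(s['clock'],s['qpos'],s['tool_pos'],s['tcp_rot'],s['wrist_force'])"
```

```text
clock: 0.72
tool_pos: [0.3886, -0.3789, 0.2312]
tcp_rot: [-2.431, -1.989, 0.0]
wrist_force: [1.5, 0.2, -0.3]
finger_gap: 0.0852
grip_force: 0.0
0.725 [ 0.81689721  0.2200912  -0.18828461  1.89305447  0.04768905  1.03296902
  0.40910275] [ 0.38858811 -0.37887109  0.23115344] [-2.43144106e+00 -1.98904057e+00  2.16802657e-04] [ 1.4540951   0.17413488 -0.30967434]
```

Moves track well.

```bash
python3 -m crank '[{"x":18,"y":45,"z":0,"rx":0,"ry":0,"rz":10.4,"claw":0},{"x":18,"y":45,"z":0,"rx":0,"ry":0,"rz":10.4,"claw":0},{"x":18,"y":45,"z":0,"rx":0,"ry":0,"rz":10.4,"claw":0},{"x":18,"y":45,"z":0,"rx":0,"ry":0,"rz":10.4,"claw":0},{"x":18,"y":45,"z":0,"rx":0,"ry":0,"rz":10.4,"claw":0}]'
python3 -m crank '[{"x":17,"y":46,"z":0,"rx":0,"ry":0,"rz":10.4,"claw":0},{"x":17,"y":46,"z":0,"rx":0,"ry":0,"rz":10.4,"claw":0},{"x":17,"y":46,"z":0,"rx":0,"ry":0,"rz":10.4,"claw":0},{"x":17,"y":46,"z":0,"rx":0,"ry":0,"rz":10.4,"claw":0},{"x":17,"y":46,"z":0,"rx":0,"ry":0,"rz":10.4,"claw":0}]'
python3 - <<'E'
from h import *
from plant import *
from scipy.spatial.transform import Rotation as Ro
s=read_state();c=camera_params("wrist");p,d=read_camera("wrist");cv2.imwrite("pics/w1.png",p[:,:,::-1]);np.savez("pics/w1.npz",p=p,d=d,**c)
print(s['qpos'],s['tool_pos'],np.degrees(Ro.from_rotvec(s['tcp_rot']).as_matrix()[:2,1]*0),Ro.from_rotvec(s['tcp_rot']).as_matrix()[:,1])
P=cloud(c,d);g=cv2.cvtColor(p,cv2.COLOR_RGB2GRAY)
m=((g<60)&(abs(P[...,2]-.127)<.012)&(np.hypot(P[...,0]-.563,P[...,1]-.075)<.045)).astype(np.uint8)
m=cv2.morphologyEx(m,cv2.MORPH_OPEN,np.ones((3,3)))
ys,xs=np.where(m&(abs(P[...,2]-.127)<.004));W=cast(c,np.c_[xs,ys],.127)[:,:2]*1000
print(len(W),cv2.minAreaRect(W.astype(np.float32)),W.mean(0),np.median(P[m>0][:,2]))
E
```

```text
clock: 1.35
tool_pos: [0.4785, -0.154, 0.2312]
tcp_rot: [-1.314, -2.854, 0.0]
wrist_force: [1.3, -0.5, 0.3]
finger_gap: 0.0854
grip_force: 0.0
clock: 1.98
tool_pos: [0.5636, 0.0759, 0.2312]
tcp_rot: [0.07, -3.141, 0.0]
wrist_force: [0.7, -1.0, -0.2]
finger_gap: 0.0854
grip_force: 0.0
[ 0.33023168  0.32949346 -0.70455196  1.81365388  0.23937653  1.08529424
  1.1546824 ] [0.56358394 0.07589136 0.23119002] [-0.  0.] [-4.44804879e-02  9.99010237e-01 -1.81329172e-04]
654 ((563.520751953125, 75.8204345703125), (44.3757438659668, 11.165770530700684), 2.077547788619995) [562.46429615  75.5993773 ] 0.1264106573869527
```

View pics/w1.png

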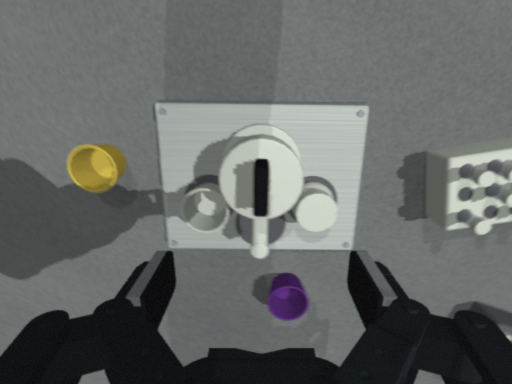

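The wrist view shows the bar at (261,188), the open cup at (205,207) and the lidded jar at (317,208). The tool is centred within 0.5 mm and 0.5°. Next: descend and grip.

```bash
python3 -m crank '[{"x":0,"y":0,"z":-45,"rx":0,"ry":0,"rz":-0.4,"claw":0},{"x":0,"y":0,"z":-40,"rx":0,"ry":0,"rz":0,"claw":0},{"x":0,"y":0,"z":-30,"rx":0,"ry":0,"rz":0,"claw":0},{"x":0,"y":0,"z":-18,"rx":0,"ry":0,"rz":0,"claw":0.5},{"x":0,"y":0,"z":0,"rx":0,"ry":0,"rz":0,"claw":0.7}]'
python3 -m crank '[{"x":0,"y":0,"z":0,"rx":0,"ry":0,"rz":0,"claw":0.75},{"x":0,"y":0,"z":0,"rx":0,"ry":0,"rz":0,"claw":0.8},{"x":0,"y":0,"z":0,"rx":0,"ry":0,"rz":0,"claw":0.9}]'
```

```text
clock: 2.65
tool_pos: [0.5628, 0.0745, 0.0975]
tcp_rot: [0.05, -3.139, 0.0]
wrist_force: [-0.6, 0.4, 0.2]
finger_gap: 0.0518
grip_force: 0.0
clock: 3.02
tool_pos: [0.564, 0.0744, 0.0995]
tcp_rot: [-0.05, 3.139, -0.001]
wrist_force: [-1.0, -2.1, 8.9]
finger_gap: 0.0133
grip_force: 58.8
```

```bash
python3 -m crank '[{"x":0,"y":0,"z":0,"rx":0,"ry":0,"rz":0,"claw":1},{"x":0,"y":0,"z":0,"rx":0,"ry":0,"rz":0,"claw":1}]'
python3 -m crank '[{"x":0,"y":0,"z":3,"rx":0,"ry":0,"rz":0,"claw":1},{"x":0,"y":0,"z":3,"rx":0,"ry":0,"rz":0,"claw":1},{"x":0,"y":0,"z":3,"rx":0,"ry":0,"rz":0,"claw":1}]'
python3 -m crank '[{"x":0,"y":0,"z":3,"rx":0,"ry":0,"rz":0,"claw":1},{"x":0,"y":0,"z":2,"rx":0,"ry":0,"rz":0,"claw":1},{"x":0,"y":0,"z":0,"rx":0,"ry":0,"rz":0,"claw":1}]'
python3 -c "
from plant import *;s=read_state();print(s['tool_pos'],s['tcp_rot'],s['wrist_force'],s['torque'])"
```

```text
clock: 3.28
tool_pos: [0.564, 0.0744, 0.0995]
tcp_rot: [-0.049, 3.139, -0.001]
wrist_force: [-0.4, -1.7, 7.9]
finger_gap: 0.013
grip_force: 58.8
clock: 3.65
tool_pos: [0.5636, 0.0743, 0.1075]
tcp_rot: [-0.05, 3.141, -0.0]
wrist_force: [5.7, -0.5, -9.4]
finger_gap: 0.0131
grip_force: 58.3
clock: 4.03
tool_pos: [0.5636, 0.0743, 0.1125]
tcp_rot: [-0.05, 3.141, -0.0]
wrist_force: [5.4, -1.5, -9.5]
finger_gap: 0.013
grip_force: 58.4
[0.56359168 0.07429809 0.11248574] [-4.96775314e-02  3.14066023e+00 -1.41919558e-04] [ 5.43299239 -1.53666006 -9.53987669] [-2.25230307e-01 -1.26693744e+00 -7.36565310e-04]
```

```bash
python3 -m crank '[{"x":0,"y":0,"z":0,"rx":0,"ry":0,"rz":-3,"claw":1},{"x":0,"y":0,"z":0,"rx":0,"ry":0,"rz":-4,"claw":1},{"x":0,"y":0,"z":0,"rx":0,"ry":0,"rz":-4,"claw":1}]'
python3 -c "
from plant import *;s=read_state();print(s['wrist_force'],s['torque'])"
```

```text
clock: 4.4
tool_pos: [0.5636, 0.0745, 0.1124]
tcp_rot: [0.255, 3.131, 0.0]
wrist_force: [4.7, -0.1, -9.6]
finger_gap: 0.013
grip_force: 58.4
[ 4.65634788 -0.06452359 -9.55836534] [-0.16185049 -1.36094311  0.03159821]
```

Swinging freely; continue to about −0.55 rad, then probe down for the ring.

```bash
python3 -m crank '[{"x":0,"y":0,"z":0,"rx":0,"ry":0,"rz":-6,"claw":1},{"x":0,"y":0,"z":0,"rx":0,"ry":0,"rz":-6,"claw":1},{"x":0,"y":0,"z":0,"rx":0,"ry":0,"rz":-6,"claw":1},{"x":0,"y":0,"z":0,"rx":0,"ry":0,"rz":-4,"claw":1},{"x":0,"y":0,"z":0,"rx":0,"ry":0,"rz":0,"claw":1}]'
python3 -m crank '[{"x":0,"y":0,"z":-1.5,"rx":0,"ry":0,"rz":0,"claw":1},{"x":0,"y":0,"z":-1.5,"rx":0,"ry":0,"rz":0,"claw":1},{"x":0,"y":0,"z":0,"rx":0,"ry":0,"rz":0,"claw":1}]'
python3 -m crank '[{"x":0,"y":0,"z":-0.5,"rx":0,"ry":0,"rz":0,"claw":1},{"x":0,"y":0,"z":0,"rx":0,"ry":0,"rz":0,"claw":1}]'
python3 -m crank '[{"x":0,"y":0,"z":-0.5,"rx":0,"ry":0,"rz":0,"claw":1},{"x":0,"y":0,"z":0,"rx":0,"ry":0,"rz":0,"claw":1}]'
```

```text
clock: 5.03
tool_pos: [0.5637, 0.0747, 0.1124]
tcp_rot: [0.845, 3.025, 0.001]
wrist_force: [6.3, -0.2, -9.5]
finger_gap: 0.0133
grip_force: 58.5
clock: 5.4
tool_pos: [0.5637, 0.0747, 0.1094]
tcp_rot: [0.844, 3.026, 0.001]
wrist_force: [4.9, 0.5, -8.5]
finger_gap: 0.0129
grip_force: 58.6
clock: 5.65
tool_pos: [0.5637, 0.0747, 0.1089]
tcp_rot: [0.844, 3.026, 0.001]
wrist_force: [5.6, 0.7, -8.8]
finger_gap: 0.013
grip_force: 58.6
clock: 5.9
tool_pos: [0.5637, 0.0746, 0.1085]
tcp_rot: [0.844, 3.026, 0.001]
wrist_force: [6.3, 0.4, -8.1]
finger_gap: 0.0131
grip_force: 59.0
```

```bash
python3 -m crank '[{"x":0,"y":0,"z":-0.5,"rx":0,"ry":0,"rz":0,"claw":1},{"x":0,"y":0,"z":0,"rx":0,"ry":0,"rz":0,"claw":1}]' | grep -E "pos|wrist"
python3 -m crank '[{"x":0,"y":0,"z":-0.5,"rx":0,"ry":0,"rz":0,"claw":1},{"x":0,"y":0,"z":0,"rx":0,"ry":0,"rz":0,"claw":1}]'| grep -E "pos|wrist"
```

```text
tool_pos: [0.5637, 0.0747, 0.1083]
wrist_force: [3.5, -0.4, 0.9]
tool_pos: [0.5637, 0.0747, 0.108]
wrist_force: [1.0, -0.5, 6.7]
```

Ring contact at TCP z ≈ 108.3, the 9 mm level. Now I'll probe in lifted 2.5° steps.

```bash
f(){ grep -E "tool_pos|tcp_rot|wrist"; }
python3 -m crank '[{"x":0,"y":0,"z":2.8,"rx":0,"ry":0,"rz":0,"claw":1},{"x":0,"y":0,"z":0,"rx":0,"ry":0,"rz":-3.5,"claw":1},{"x":0,"y":0,"z":-2.5,"rx":0,"ry":0,"rz":0,"claw":1},{"x":0,"y":0,"z":0,"rx":0,"ry":0,"rz":0,"claw":1}]'|f
python3 -m crank '[{"x":0,"y":0,"z":2.5,"rx":0,"ry":0,"rz":0,"claw":1},{"x":0,"y":0,"z":0,"rx":0,"ry":0,"rz":-2.5,"claw":1},{"x":0,"y":0,"z":-2.5,"rx":0,"ry":0,"rz":0,"claw":1},{"x":0,"y":0,"z":0,"rx":0,"ry":0,"rz":0,"claw":1}]'|f
python3 -m crank '[{"x":0,"y":0,"z":2.5,"rx":0,"ry":0,"rz":0,"claw":1},{"x":0,"y":0,"z":0,"rx":0,"ry":0,"rz":-2.5,"claw":1},{"x":0,"y":0,"z":-2.5,"rx":0,"ry":0,"rz":0,"claw":1},{"x":0,"y":0,"z":0,"rx":0,"ry":0,"rz":0,"claw":1}]'|f
python3 -m crank '[{"x":0,"y":0,"z":2.5,"rx":0,"ry":0,"rz":0,"claw":1},{"x":0,"y":0,"z":0,"rx":0,"ry":0,"rz":-2.5,"claw":1},{"x":0,"y":0,"z":-2.5,"rx":0,"ry":0,"rz":0,"claw":1},{"x":0,"y":0,"z":0,"rx":0,"ry":0,"rz":0,"claw":1}]'|f
```

```text
tool_pos: [0.5636, 0.0747, 0.1078]
tcp_rot: [0.936, 2.998, 0.001]
wrist_force: [4.8, -0.1, 0.8]
tool_pos: [0.5636, 0.0747, 0.1076]
tcp_rot: [1.001, 2.977, 0.001]
wrist_force: [6.5, -0.1, -3.4]
tool_pos: [0.5635, 0.0747, 0.1073]
tcp_rot: [1.066, 2.955, 0.001]
wrist_force: [8.3, 2.1, -8.3]
tool_pos: [0.5636, 0.0747, 0.1073]
tcp_rot: [1.13, 2.931, 0.001]
wrist_force: [7.9, 1.7, -9.2]
```

```bash
f(){ grep -E "tool_pos|tcp_rot|wrist"; }
python3 -m crank '[{"x":0,"y":0,"z":-0.5,"rx":0,"ry":0,"rz":0,"claw":1},{"x":0,"y":0,"z":0,"rx":0,"ry":0,"rz":0,"claw":1}]'|f
python3 -m crank '[{"x":0,"y":0,"z":-0.4,"rx":0,"ry":0,"rz":0,"claw":1},{"x":0,"y":0,"z":0,"rx":0,"ry":0,"rz":0,"claw":1}]'|f
```

```text
tool_pos: [0.5636, 0.0747, 0.1069]
tcp_rot: [1.13, 2.931, 0.001]
wrist_force: [8.7, 1.5, -8.8]
tool_pos: [0.5636, 0.0747, 0.1066]
tcp_rot: [1.13, 2.931, 0.001]
wrist_force: [8.3, 1.0, -7.9]
```

```bash
f(){ grep -E "tool_pos|wrist"; }
python3 -m crank '[{"x":0,"y":0,"z":-0.5,"rx":0,"ry":0,"rz":0,"claw":1},{"x":0,"y":0,"z":0,"rx":0,"ry":0,"rz":0,"claw":1}]'|f
python3 -m crank '[{"x":0,"y":0,"z":-0.5,"rx":0,"ry":0,"rz":0,"claw":1},{"x":0,"y":0,"z":0,"rx":0,"ry":0,"rz":0,"claw":1}]'|f
```

```text
tool_pos: [0.5637, 0.0748, 0.1061]
wrist_force: [8.4, 1.3, -7.0]
tool_pos: [0.5637, 0.0747, 0.1056]
wrist_force: [7.6, 1.6, -7.7]
```

```bash
f(){ grep -E "tool_pos|wrist"; }
python3 -m crank '[{"x":0,"y":0,"z":-0.8,"rx":0,"ry":0,"rz":0,"claw":1},{"x":0,"y":0,"z":0,"rx":0,"ry":0,"rz":0,"claw":1}]'|f
python3 -m crank '[{"x":0,"y":0,"z":-0.8,"rx":0,"ry":0,"rz":0,"claw":1},{"x":0,"y":0,"z":0,"rx":0,"ry":0,"rz":0,"claw":1}]'|f
python3 - <<'E'
from h import *
from plant import *
p,d=read_camera("side");cv2.imwrite("pics/s2.png",cv2.resize(p[150:300,180:330,::-1],None,fx=4,fy=4,interpolation=3))
c=camera_params("side");P=cloud(c,d)
m=(np.hypot(P[...,0]-.5636,P[...,1]-.0747)<.05)&(P[...,2]>.075)&(P[...,2]<.115)
h,e=np.histogram(P[m][:,2],np.arange(.075,.115,.002));print(h)
m&=(p.min(-1)>120)&(abs(P[...,2]-.094)<.008);print(np.median(P[m][:,2]),m.sum())
d0=np.load("pics/side.npz");P0=cloud(c,d0["d"]);m=(np.hypot(P0[...,0]-.5636,P0[...,1]-.0747)<.05)&(d0["p"].min(-1)>120)&(abs(P0[...,2]-.094)<.008);print(np.median(P0[m][:,2]))
E
```

```text
tool_pos: [0.5637, 0.0748, 0.1048]
wrist_force: [7.4, 1.3, -8.6]
tool_pos: [0.5637, 0.0748, 0.104]
wrist_force: [7.1, 1.0, -7.5]
[ 16  21  15  20  16  20  23  27 158 283 109  10   7   7   3   3  11   9
   2   6]
0.09362049105060591 576
0.08927718816676486
```

View pics/s2.png

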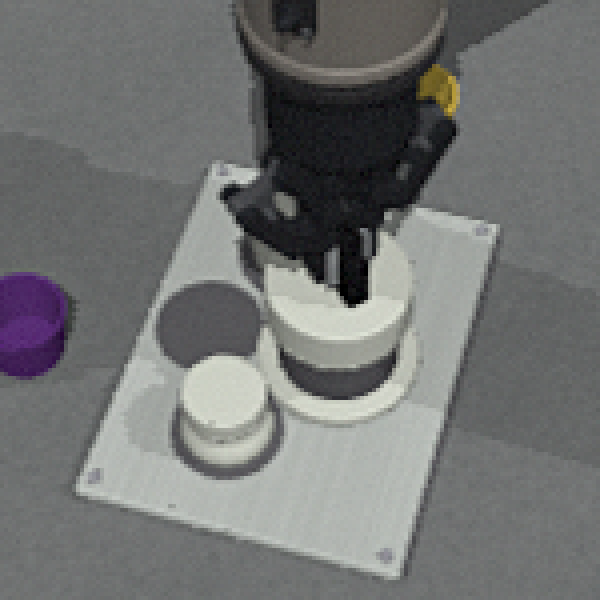

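The picture shows the gripper holding the turned knob, skirt top at about (340,290), with the jar undisturbed at (225,390). Measured lift is about 4 mm, below the 9 mm ring, so the pin is in the slot. Lower it home.

```bash
f(){ grep -E "clock|tool_pos|wrist"; }
python3 -m crank '[{"x":0,"y":0,"z":-1,"rx":0,"ry":0,"rz":0,"claw":1},{"x":0,"y":0,"z":-1,"rx":0,"ry":0,"rz":0,"claw":1},{"x":0,"y":0,"z":0,"rx":0,"ry":0,"rz":0,"claw":1}]'|f
python3 -m crank '[{"x":0,"y":0,"z":-1,"rx":0,"ry":0,"rz":0,"claw":1},{"x":0,"y":0,"z":-0.5,"rx":0,"ry":0,"rz":0,"claw":1},{"x":0,"y":0,"z":0,"rx":0,"ry":0,"rz":0,"claw":1}]'|f
python3 -m crank '[{"x":0,"y":0,"z":-0.6,"rx":0,"ry":0,"rz":0,"claw":1},{"x":0,"y":0,"z":0,"rx":0,"ry":0,"rz":0,"claw":1}]'|f
```

```text
clock: 10.32
tool_pos: [0.5637, 0.0748, 0.102]
wrist_force: [7.7, 1.7, -7.0]
clock: 10.7
tool_pos: [0.5637, 0.0748, 0.1006]
wrist_force: [8.7, 0.3, -6.0]
clock: 10.95
tool_pos: [0.5637, 0.0748, 0.1]
wrist_force: [7.6, 1.7, -5.5]
```

```bash
python3 -m crank '[{"x":0,"y":0,"z":-0.5,"rx":0,"ry":0,"rz":0,"claw":0.85},{"x":0,"y":0,"z":0,"rx":0,"ry":0,"rz":0,"claw":0.6},{"x":0,"y":0,"z":0,"rx":0,"ry":0,"rz":0,"claw":0.2},{"x":0,"y":0,"z":0,"rx":0,"ry":0,"rz":0,"claw":0},{"x":0,"y":0,"z":0,"rx":0,"ry":0,"rz":0,"claw":0}]'
python3 -m crank '[{"x":0,"y":0,"z":20,"rx":0,"ry":0,"rz":0,"claw":0},{"x":0,"y":0,"z":35,"rx":0,"ry":0,"rz":0,"claw":0},{"x":0,"y":0,"z":40,"rx":0,"ry":0,"rz":0,"claw":0},{"x":0,"y":0,"z":40,"rx":0,"ry":0,"rz":0,"claw":0},{"x":0,"y":0,"z":0,"rx":0,"ry":0,"rz":0,"claw":0}]'
python3 - <<'E'
from h import *
from plant import *
s=read_state();c=camera_params("wrist");p,d=read_camera("wrist");cv2.imwrite("pics/w3.png",p[:,:,::-1])
P=cloud(c,d);g=cv2.cvtColor(p,cv2.COLOR_RGB2GRAY)
n=np.hypot(P[...,0]-.5636,P[...,1]-.075)
m=(g<60)&(abs(P[...,2]-.127)<.012)&(n<.045)
b=np.column_stack(np.where(m&(abs(P[...,2]-.127)<.006)))[:,::-1]
print("bar",cv2.minAreaRect((cast(c,b,.127)[:,:2]*1000).astype(np.float32)),np.median(P[m][:,2]))
k=(p.min(-1)>110)&(n<.04)&(abs(P[...,2]-.092)<.01);print("skirt z",np.median(P[k][:,2]))
f=np.load("pics/w1.npz");Q=cloud(f,f["d"]);k=(f["p"].min(-1)>110)&(np.hypot(Q[...,0]-.5636,Q[...,1]-.075)<.04)&(abs(Q[...,2]-.092)<.01);print("before",np.median(Q[k][:,2]))
E
```

```text
clock: 11.58
tool_pos: [0.5631, 0.0745, 0.0995]
tcp_rot: [-1.13, -2.931, 0.0]
wrist_force: [0.7, 0.2, -0.6]
finger_gap: 0.0835
grip_force: 0.0
clock: 12.2
tool_pos: [0.5648, 0.0751, 0.239]
tcp_rot: [1.128, 2.926, 0.004]
wrist_force: [0.7, 1.2, -1.4]
finger_gap: 0.085
grip_force: 0.0
bar ((563.081787109375, 75.66122436523438), (12.065286636352539, 44.44196319580078), 48.08663558959961) 0.12633594365303036
skirt z 0.08958202936304685
before 0.08963597854876969
```

View pics/w3.png

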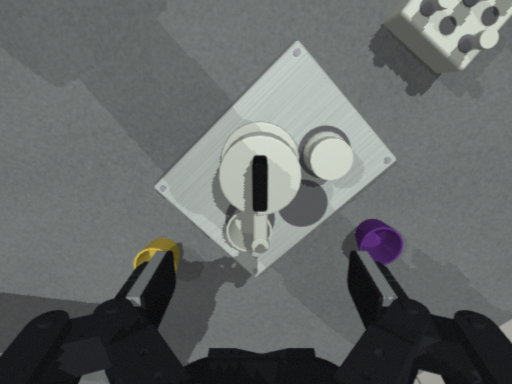

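The knob is fully home: skirt top 89.6 mm, same as before. The nozzle tip at (260,247) is over the cup, about 14 mm from its axis, and the gripper is clear.

```bash
python3 -c "
from plant import *;print(job_done())"
```

```text
the job is handed in; nothing more can be done
None
```

I swung the arm over the open cup on the right and let the knob drop fully home in the locking slot there. The nozzle is about 14 mm from the cup's axis by my measurement. The gripper is clear, and I handed the job in at about 12 s on the robot's clock; the hand-in returned no verdict.

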